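# Latch the equipment case

### The job

Close the open draw latch on the blue equipment case: take its loop by the yellow knob, hook the cross bar under the brass keeper's lip and draw it back with a gentle pull until it sits snug on the keeper's post, then let go of the loop and press the red handle down over centre until it lies fully home and holds the lid by itself. How long the loop is set is not known, so go by feel and force nothing: press the loop you hold on keeper or lid with at most 12 N, the handle with at most 25 N, and no leaning on the lid; leave the bins and the screwdriver where they are.

Things in the scene. Friction and masses are not known exactly. Their poses are not given: they have to be found in the camera images.
- case: Heavy blue case, does not move; top face 160 mm up. Origin on the table below lever_pivot; x across the seam to the lid, z up. Case and lid reach x = -100 to 135 mm, y = -80 to 240 mm. A carrying handle 24 mm high stands at x = -40, y = 69 to 161 mm; a second latch at y = 205 mm, already shut, shows how a shut latch looks.
- lever_pivot (a point): Hinge axis of the open latch's lever, 30 mm above the case's top face. Axes are the case's: x towards lid and keeper, y along the hinge axis, z up.
- lever (a joint): Angle of the lever with the red handle (rad). 0: shut, handle level, pointing to -x of lever_pivot (hard stop); pi/2: straight up; more: leaning towards the keeper; limit 2.6. Friction, 0.04 N m, holds it where it is left. With the loop hooked, dead centre is at about 0.25; below it, it snaps to 0 by itself. Closing takes up to 12 N at 50 mm from the axis.
- handle: The lever's red handle, 22 mm wide, 8 mm thick, from 25 to 78 mm from the lever's axis. Origin on that axis; its -x axis points along the handle to the tip, its z is normal to it (up when shut, towards the keeper when upright).
- handle_tip (a point): Centre of the handle's end, 78 mm from the lever's axis.
- loop: Steel wire loop, hinged on the lever's crank pin (stiff, stays at its angle). Origin on the pin, 22 mm from the lever's axis along the handle; y the hinge axis, x along the loop to its free end, z normal, on the knob's side. The cross bar (5 mm round, 32 mm wide, along y) is at x = 100 mm, but screw-adjusted: truly 94 to 106 mm, unknown. Side wires at y = -16 and 16 mm, 5 to 9 mm thick.
- loop_hinge (a point): The loop's hinge on the crank pin. The loop's yellow knob, a disc of 18 mm diameter, 16 mm thick across the hinge axis, is fixed to the cross bar: its centre lies 4 mm farther than the bar along the loop's x and 38 mm along its z (so nominally x = 104, z = 38 mm, with the same 6 mm doubt along x).
- keeper_seat (a point): Where the cross bar's centre lies when hooked and taut: against the keeper's post (on its -x side) and up under the lip, 10.5 mm above the lid's top face. Axes as the case's, tilting slightly with the lid.
- keeper: Upright post of the brass hook on the lid, 13 mm high, 12 mm wide (y). Its rear face, which the bar must press on, looks to +x, 2.5 mm to -x of keeper_seat; origin at that face's foot. A lip 4 mm thick on top (top 17 mm above the lid) overhangs the face by 6 mm to +x; the bar enters below it from +x, through a slot 13 mm high.
- lid: Blue lid carrying the keeper, hinged at its lower edge (origin there). Its flat top, 160 mm up, reaches 50 mm to +x beyond keeper_seat. It stands off on a springy seal and gives towards -x, about 5 N per mm at the keeper; shutting the latch draws it in by 3 to 15 mm.
- bin: Bystander: loose blue parts bin, 140 x 100 x 65 mm, origin under its centre.
- red_bin: Bystander: loose red parts bin, 120 x 90 x 55 mm, origin under its centre.
- screwdriver: Bystander: loose screwdriver lying on the table, about 200 mm long, 30 mm high.

How it is judged:
By the outcome, as a careful person would: the job done as asked, in the order asked, and still so for the second after the job is handed in, with the robot touching nothing.
It also fails if it takes over 72 s, if anything falls off the work surface, if the arm or the gripper's body presses on something with over 40 N, if the wrist force passes 120 N, or if a joint passes its speed limit or range.

### The arm

A 6-joint arm with a two-finger parallel gripper is mounted at the origin on the work surface. World frame = base frame: x ahead of the robot, y to its left, z up, the work surface at z = 0. Lengths are in m, angles in degrees, forces in N, time in s.
With the tool pointing down it reaches from about 0.4 to 0.825 m from the base axis. Payload 7 kg.
Tool frame: the origin (TCP) lies at the centre of the arm's flange, where the gripper is bolted on; the fingertips stand 178 mm ahead of it and the grasp point (between the pads) lies 159 mm ahead of it (tip_reach is the distance from the TCP to the fingertips, in m); z points along the fingers, y is the line along which they close (so a half turn about z gives the same grasp; the last joint's range is limited). The gripper opens to 88 mm and grips with 3 to 60 N. Pads are 19 mm wide; open, the fingers measure 130 mm over their backs; the gripper's body (78 mm by 193 mm) begins 47 mm behind the grasp point.
Start: joints at [93.111, 20.546, 0.682, 0, -70.136, -16.507], TCP at [0.156, 0.657, 0.405] pointing down, gripper open.
Joint ranges: [-176.03, 176.03], [-82.01, 121.73], [-58.28, 71.71], [-173.87, 95.51], [-174.79, -0.11], [-173.66, 173.66]. Speed limits (degrees/s): [136.94, 136.94, 172.46, 180, 180, 180].

### API

Orientations are given as [roll, pitch, yaw] about the fixed x, y, z axes, in that order (R = Rz(yaw) Ry(pitch) Rx(roll)).
In Python, from plant import * gives the robot as it stands.
- The arm moves only by the shell command python3 -m handwheel 'ROWS'. ROWS is JSON, a list of rows, each a list of 7 numbers: the opening, from -1 (shut) to 1 (fully open), then the shift along the tool's x, y, z as a fraction of full scale, then the turn, a rotation vector about the tool's x, y, z as a fraction of full scale. A call has 1 to 5 rows; each row shifts and turns the commanded pose from where the row before left it, along the tool's axes as they then stand; what a row does not reach is not made up. Full scale, the value 1, is 0.025 m for a shift and 6 degrees for a turn. A row lasts 1/8 s, in which the tool goes at most 62.5 mm and 10.7 degrees, less where a joint would pass 70% of its speed; a pose out of reach is approached as far as the arm can. A call with a number of a shift or a turn outside -1 to 1 is refused whole. A call with a gripper value outside its range is refused whole. The fingers move at their own pace and stop on an object; the grip force is fixed at half the most. Time passes only in rows, so rows that do not move let the fingers close. It gives the time, the measured TCP pose, the force, the opening and the grip force at its end, in the units of the state.
- get_obs(): the state, without advancing time (a new reading comes with each control period).
- snapshot(name): name is "scene" or "side" or "wrist"; returns a dict with "color" (400x640x3 uint8, red, green, blue), "fx", "fy", "cx", "cy" (pixels), "R" (3x3) and "t" (3): a world point X has camera coordinates R X + t; the wrist camera has in their place "tool_from_camera" (4x4, takes a point from camera to tool coordinates, whose origin is the TCP and whose axes are the flange's). Camera axes: x right, y down, z forward; pixel columns grow to the right and rows downward; lengths in m; the calibration is good to about 2 mm. A picture is of the moment at which its call begins: read the wrist's pose just before it. There is no depth.
- close_job(): hands the job in; it is judged then, once.
The state is a dict: "clock": time; "joint_pos": joint angles; "qvel": joint speeds; "tau": joint torques, N m; "tool_pos": TCP position; "orientation": TCP orientation; "force": force on the tool from outside, world axes, zero at the start; "moment": the same for the moment, N m; "opening": finger opening in m; "gripper_force": force on a finger pad.
Only numpy, scipy, OpenCV 4.12 (cv2) and the standard library are available. Lean on these libraries where they do the work, as an engineer would, in place of code of your own. Each camera call takes 0.05 s, during which the arm holds its last target. There are 200 camera calls.

## Working session

There is one attempt and no reset: what is moved stays moved. The work goes in short steps, Python scripts to look and compute and a shell command to move; the robot and the scene stay as the last step left them, time stands still between calls to the robot, and variables do not carry over. Pictures are saved under pics/ and viewed, at most 10 in all, crops included, and the job is handed in when it is done.

```bash
ls; mkdir -p pics; python3 - <<'E'
from plant import *
import cv2, numpy as np
print(get_obs())
ims=[]
for n in ("scene","side","wrist"):
    s=snapshot(n); cv2.imwrite(f"pics/{n}0.png",s["color"][:,:,::-1])
    print(n,{k:(np.round(v,4).tolist()) for k,v in s.items() if k!="color"})
E
```

```text
pics
{'clock': 0.0, 'joint_pos': array([ 9.31119672e+01,  2.05917252e+01,  6.33079983e-01, -1.96998525e-02,
       -7.01347222e+01, -1.65086332e+01]), 'qvel': array([ 0.02892245, -0.01746098, -0.03904624, -0.0198383 ,  0.00585574,
       -0.03646495]), 'tau': array([ 1.48743202e-03, -5.82717061e+01,  2.93052274e+01,  6.99721947e+00,
        6.83462567e-03, -1.49993011e-04]), 'tool_pos': array([0.15632898, 0.65644883, 0.40371521]), 'orientation': array([ 1.79905219e+02, -8.77822177e-03, -1.34033680e+01]), 'force': array([-0.9273386 ,  0.1424739 ,  0.57178423]), 'moment': array([ 0.00874721,  0.00425299, -0.03430229]), 'gripper_force': 0.0, 'opening': 0.08777129759450616}
scene {'fx': 491.5624, 'fy': 491.5624, 'cx': 323.796, 'cy': 208.7026, 'R': [[-0.5181, 0.8553, -0.0107], [0.604, 0.357, -0.7126], [-0.6056, -0.3756, -0.7015]], 't': [0.237, -0.2109, 1.7005]}
side {'fx': 492.3918, 'fy': 492.3918, 'cx': 319.2912, 'cy': 199.9575, 'R': [[0.7353, -0.6775, -0.0179], [-0.443, -0.4604, -0.7693], [0.5129, 0.5736, -0.6387]], 't': [-0.3579, 0.3349, 1.5533]}
wrist {'fx': 290.8474, 'fy': 290.8474, 'cx': 319.3685, 'cy': 202.476, 'tool_from_camera': [[-0.0002, -0.9594, -0.2822, 0.0755], [1.0, -0.0003, 0.0004, 0.0003], [-0.0004, -0.2822, 0.9594, 0.0204], [0.0, 0.0, 0.0, 1.0]]}
```

View pics/scene0.png

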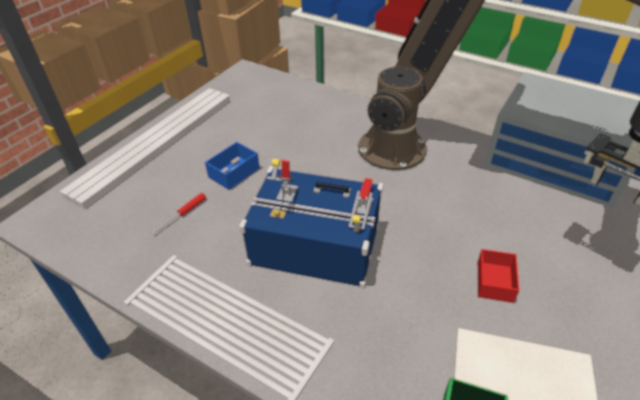

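View pics/side0.png

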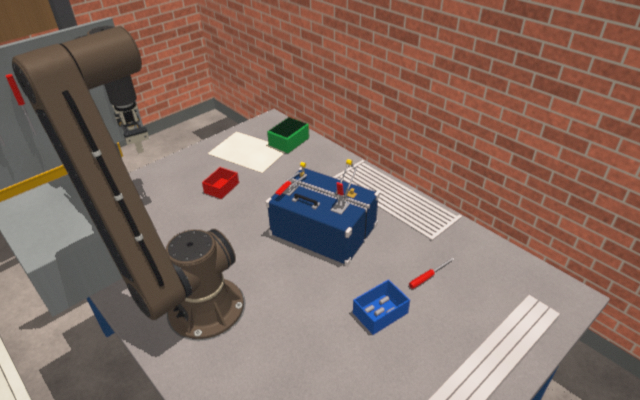

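View pics/wrist0.png

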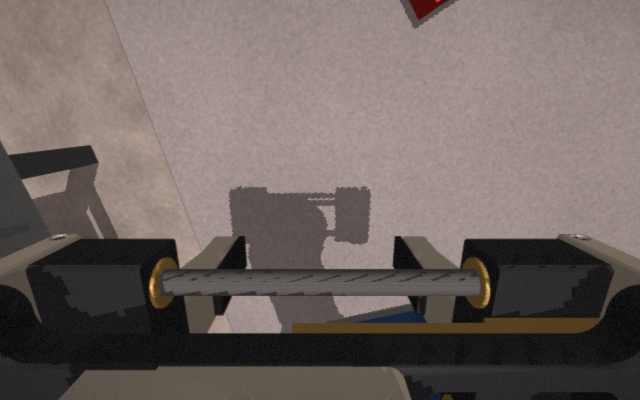

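The pictures show the case at scene (315,225) and side (325,215). The open latch has its upright red handle at scene (285,168) / side (340,188), its raised yellow knob at scene (275,163) / side (349,162), and its keeper at scene (278,213) / side (352,192). The second latch, already shut, is at scene (366,188) / side (283,188). The wrist camera doesn't see the case yet.

```bash
python3 - <<'E'
import cv2, numpy as np
a=cv2.imread("pics/scene0.png")[145:285,235:390]; b=cv2.imread("pics/side0.png")[150:270,260:385]
r=lambda i:cv2.resize(i,(400,int(400*i.shape[0]/i.shape[1])),interpolation=cv2.INTER_CUBIC)
a,b=r(a),r(b); h=max(len(a),len(b)); o=np.zeros((h,800,3),np.uint8); o[:len(a),:400]=a; o[:len(b),400:]=b
cv2.imwrite("pics/crop0.png",o)
for n in("scene","side"):
    im=cv2.imread(f"pics/{n}0.png"); hsv=cv2.cvtColor(im,cv2.COLOR_BGR2HSV)
    for nm,m in(("yel",cv2.inRange(hsv,(18,130,120),(32,255,255))),("red",cv2.inRange(hsv,(0,150,90),(8,255,255))|cv2.inRange(hsv,(172,150,90),(180,255,255)))):
        k,l,s,c=cv2.connectedComponentsWithStats(m)
        for i in range(1,k):
            if s[i,4]>8 and 230<c[i,0]<400 and 140<c[i,1]<260: print(n,nm,s[i].tolist(),c[i].round(1))
E
```

```text
scene yel [273, 160, 6, 6, 32] [275.6 162.2]
scene yel [272, 211, 12, 6, 52] [277.8 213.2]
scene yel [354, 215, 6, 8, 38] [356.3 218.5]
scene red [282, 161, 8, 16, 103] [285.3 168.9]
scene red [361, 179, 10, 20, 141] [365.7 187.9]
side yel [346, 159, 6, 6, 28] [348.7 161.5]
side yel [300, 162, 6, 5, 24] [302.5 164. ]
side yel [347, 189, 9, 8, 43] [351. 193.]
side red [276, 181, 15, 14, 93] [282.9 187.6]
side red [337, 182, 6, 13, 64] [339.6 188.1]
```

View pics/crop0.png

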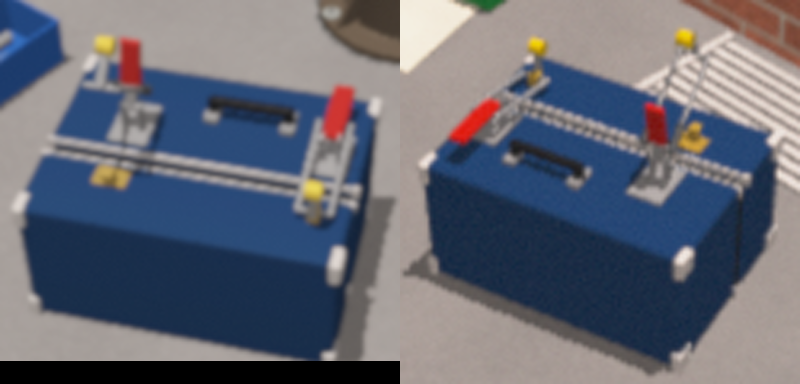

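The crops show the open latch clearly. The handle is nearly upright, the loop stands up with its knob at the top, and the keeper is on the lid across the seam. I'll triangulate these points next.

```bash
cat > h.py <<'E'
from plant import *
import cv2, numpy as np
from scipy.spatial.transform import Rotation as Ro
def wristcam(w,o):
    T=np.eye(4);T[:3,:3]=Ro.from_euler('xyz',o["orientation"],degrees=True).as_matrix();T[:3,3]=o["tool_pos"]
    M=np.linalg.inv(T@w["tool_from_camera"]); w["R"],w["t"]=M[:3,:3],M[:3,3]; return w
def ray(s,p):
    R,t=np.array(s["R"]),np.array(s["t"])
    d=R.T@np.array([(p[0]-s["cx"])/s["fx"],(p[1]-s["cy"])/s["fy"],1]); return -R.T@t,d/np.linalg.norm(d)
def tri(*rays):
    A=sum(np.eye(3)-np.outer(d,d) for c,d in rays);b=sum((np.eye(3)-np.outer(d,d))@c for c,d in rays)
    X=np.linalg.solve(A,b); return X,[1000*np.linalg.norm(np.cross(X-c,d)) for c,d in rays]
def plane(r,z): return r[0]+r[1]*(z-r[0][2])/r[1][2]
def proj(s,X): q=np.array(s["R"])@X+np.array(s["t"]); return np.array([s["fx"]*q[0]/q[2]+s["cx"],s["fy"]*q[1]/q[2]+s["cy"]])
E
python3 - <<'E'
from h import *
a,b=snapshot("scene"),snapshot("side")
for n,p,q in(("knob",(275.6,162.2),(348.7,161.5)),("keeper",(277.8,213.2),(351,193)),("red",(285.3,168.9),(339.6,188.1)),("knob2",(356.3,218.5),(302.5,164)),("red2",(365.7,187.9),(282.9,187.6)),
 ("tipmid",(284.5,161),(339,182.3))):
    X,e=tri(ray(a,p),ray(b,q)); print(n,X.round(4),np.round(e,1))
for n,s,ps in(("scene",a,[(285,168.9),(286,183),(278,213)]),):
    pass
E
```

```text
knob [ 0.5681 -0.0622  0.309 ] [0.1 0.1]
keeper [ 0.5899 -0.0552  0.1603] [0.5 0.5]
red [ 0.5104 -0.0794  0.2395] [0.2 0.2]
knob2 [0.5433 0.1455 0.2047] [0.2 0.2]
red2 [0.4176 0.1059 0.1871] [0.3 0.3]
tipmid [ 0.5088 -0.0796  0.2643] [1.3 1.3]
```

```bash
cat >> h.py <<'E'
PSI=17.0; ORG=np.array([0.5104,-0.0794,0])
import os,json
if os.path.exists("cal.json"): PSI,*o_=json.load(open("cal.json")); ORG=np.array(o_+[0])
RC=Ro.from_euler('z',PSI,degrees=True).as_matrix()
W=lambda c:ORG+RC@np.array(c)      # case mm->m handled by caller (metres)
C=lambda w:RC.T@(np.array(w)-ORG)
def pose(g,al,reach=.159):   # grasp point g in case axes (m), tilt al deg -> T
    T=np.eye(4); T[:3,:3]=RC@Ro.from_euler('y',-al,degrees=True).as_matrix()@np.diag([-1,1,-1.]); T[:3,3]=W(g)-reach*T[:3,2]; return T
def now(o=None):
    o=o or get_obs(); T=np.eye(4);T[:3,:3]=Ro.from_euler('xyz',o["orientation"],degrees=True).as_matrix();T[:3,3]=o["tool_pos"]; return T
def screw(T0,T1,N):   # constant row (shift,turn fractions) repeated N times
    from scipy.optimize import fsolve
    rv=Ro.from_matrix(T0[:3,:3].T@T1[:3,:3]).as_rotvec()/N; D=T0[:3,:3].T@(T1[:3,3]-T0[:3,3])
    M=sum(Ro.from_rotvec(rv*k).as_matrix() for k in range(N)); s=np.linalg.solve(M,D)
    return np.round(np.r_[s/.025,np.degrees(rv)/6],3)
def path(T0,T1,N,reach=.159):   # grasp point straight, orientation slerp -> N rows
    g0,g1=[T[:3,3]+reach*T[:3,2] for T in(T0,T1)]; rv=Ro.from_matrix(T0[:3,:3].T@T1[:3,:3]).as_rotvec(); P=T0; out=[]
    for k in range(1,N+1):
        R=T0[:3,:3]@Ro.from_rotvec(rv*k/N).as_matrix(); p=g0+(g1-g0)*k/N-reach*R[:,2]
        out.append(np.r_[P[:3,:3].T@(p-P[:3,3])/.025,np.degrees(rv)/N/6].round(3).tolist()); P=np.eye(4);P[:3,:3]=R;P[:3,3]=p
    return out
def stat():
    o=get_obs(); T=now(o); al=np.degrees(np.arctan2(*(RC.T@T[:3,2])[[0,2]]*[1,-1]))
    print("t%.2f"%o["clock"],"grasp(case mm)",(1000*C(T[:3,3]+.159*T[:3,2])).round(1),"al %.1f"%al,"Fcase",(RC.T@o["force"]).round(1),"M",(RC.T@o["moment"]).round(2),"open %.4f gf %.1f"%(o["opening"],o["gripper_force"]),"q",o["joint_pos"].round(0))
E
python3 - <<'E'
from h import *
T0=now(); T1=pose([.10,0,.375],0)
for N in(42,46,50):
    s=screw(T0,T1,N); print(N,s)
P=T0.copy(); s=screw(T0,T1,46); rs=[]
for k in range(46):
    P[:3,3]+=P[:3,:3]@s[:3]*.025; P[:3,:3]=P[:3,:3]@Ro.from_rotvec(np.radians(s[3:]*6)).as_matrix(); rs.append(np.hypot(*P[:2,3]).round(3))
print(rs[::5],P[:3,3],T1[:3,3])
for p in ([.6,-.06,.16],): print(C(p))
E
```

```text
42 [ 0.945 -0.521 -0.124  0.    -0.     0.594]
46 [ 0.861 -0.478 -0.113  0.    -0.     0.542]
50 [ 0.792 -0.442 -0.104  0.    -0.     0.499]
[np.float64(0.687), np.float64(0.74), np.float64(0.779), np.float64(0.801), np.float64(0.808), np.float64(0.799), np.float64(0.773), np.float64(0.732), np.float64(0.677), np.float64(0.608)] [ 0.60586248 -0.04974921  0.53469173] [ 0.60603048 -0.05016283  0.534     ]
[ 0.09135692 -0.00764419  0.16      ]
```

```bash
python3 -m handwheel '[[1,0,0,-0.9,0,0,1],[1,0,0,-0.9,0,0,1],[1,0,0,-0.9,0,0,1],[1,0,0,-0.9,0,0,1],[1,0,0,-0.9,0,0,1]]'
python3 -m handwheel '[[1,0,0,-0.3,0,0,1],[1,0,0,0,0,0,1],[1,0,0,0,0,0,1]]'
python3 - <<'E'
from h import *
T0=now(); T1=pose([.10,0,.375],0)
for N in(36,40):
    s=screw(T0,T1,N); print(N,s)
P=T0.copy(); rs=[]
for k in range(N):
    P[:3,3]+=P[:3,:3]@s[:3]*.025; P[:3,:3]=P[:3,:3]@Ro.from_rotvec(np.radians(s[3:]*6)).as_matrix(); rs.append(np.hypot(*P[:2,3]).round(3))
print(rs[::6])
E
```

```text
clock: 0.88
tool_pos: [0.1564, 0.6565, 0.5178]
orientation: [180.0, -0.0, -43.6]
force: [-0.3, 0.5, -0.1]
opening: 0.0876
gripper_force: 0.0
clock: 1.25
tool_pos: [0.1564, 0.6566, 0.5246]
orientation: [180.0, 0.0, -61.6]
force: [0.1, 0.1, 0.6]
opening: 0.0875
gripper_force: 0.0
36 [ 0.635 -0.854 -0.01   0.    -0.     0.469]
40 [ 0.57  -0.77  -0.009  0.    -0.     0.423]
[np.float64(0.678), np.float64(0.689), np.float64(0.692), np.float64(0.686), np.float64(0.673), np.float64(0.652), np.float64(0.624)]
```

```bash

python3 -m handwheel '[[1,0.635,-0.854,-0.01,0,0,0.469],[1,0.635,-0.854,-0.01,0,0,0.469],[1,0.635,-0.854,-0.01,0,0,0.469],[1,0.635,-0.854,-0.01,0,0,0.469],[1,0.635,-0.854,-0.01,0,0,0.469]]' | tail -4 | head -1
python3 -m handwheel '[[1,0.635,-0.854,-0.01,0,0,0.469],[1,0.635,-0.854,-0.01,0,0,0.469],[1,0.635,-0.854,-0.01,0,0,0.469],[1,0.635,-0.854,-0.01,0,0,0.469],[1,0.635,-0.854,-0.01,0,0,0.469]]' | tail -4 | head -1
python3 -m handwheel '[[1,0.635,-0.854,-0.01,0,0,0.469],[1,0.635,-0.854,-0.01,0,0,0.469],[1,0.635,-0.854,-0.01,0,0,0.469],[1,0.635,-0.854,-0.01,0,0,0.469],[1,0.635,-0.854,-0.01,0,0,0.469]]' | tail -4 | head -1
python3 -m handwheel '[[1,0.635,-0.854,-0.01,0,0,0.469],[1,0.635,-0.854,-0.01,0,0,0.469],[1,0.635,-0.854,-0.01,0,0,0.469],[1,0.635,-0.854,-0.01,0,0,0.469],[1,0.635,-0.854,-0.01,0,0,0.469]]' | tail -4 | head -1
python3 -m handwheel '[[1,0.635,-0.854,-0.01,0,0,0.469],[1,0.635,-0.854,-0.01,0,0,0.469],[1,0.635,-0.854,-0.01,0,0,0.469],[1,0.635,-0.854,-0.01,0,0,0.469],[1,0.635,-0.854,-0.01,0,0,0.469]]' | tail -4 | head -1
python3 -m handwheel '[[1,0.635,-0.854,-0.01,0,0,0.469],[1,0.635,-0.854,-0.01,0,0,0.469],[1,0.635,-0.854,-0.01,0,0,0.469],[1,0.635,-0.854,-0.01,0,0,0.469],[1,0.635,-0.854,-0.01,0,0,0.469]]' | tail -4 | head -1
python3 -m handwheel '[[1,0.635,-0.854,-0.01,0,0,0.469],[1,0.635,-0.854,-0.01,0,0,0.469],[1,0.635,-0.854,-0.01,0,0,0.469],[1,0.635,-0.854,-0.01,0,0,0.469],[1,0.635,-0.854,-0.01,0,0,0.469]]' | tail -4 | head -1
python3 -m handwheel '[[1,0.635,-0.854,-0.01,0,0,0.469],[1,0,0,0,0,0,0]]'
python3 - <<'E'
from h import *
import pickle
stat(); o=get_obs(); s=wristcam(snapshot("wrist"),o); pickle.dump(s,open("w1.pkl","wb")); cv2.imwrite("pics/w1.png",s["color"][:,:,::-1])
print(path(now(),pose([.02,0,.385],0),4))
E
```

```text
orientation: [180.0, -0.0, -75.6]
orientation: [180.0, -0.0, -89.6]
orientation: [180.0, -0.0, -103.7]
orientation: [180.0, -0.0, -117.8]
orientation: [180.0, -0.0, -131.8]
orientation: [180.0, -0.0, -145.9]
orientation: [180.0, -0.0, -160.0]
clock: 5.88
tool_pos: [0.6088, -0.0497, 0.534]
orientation: [-180.0, 0.0, -162.8]
force: [0.4, 0.3, 0.2]
opening: 0.0876
gripper_force: 0.0
t5.88 grasp(case mm) [102.9  -0.4 375. ] al 0.0 Fcase [0.5 0.2 0.2] M [ 0.07 -0.17 -0.  ] open 0.0876 gf 0.0 q [ 14.  11.   5.   0. -83. -86.]
[[0.833, 0.001, -0.102, 0.0, 0.001, 0.01], [0.833, -0.0, -0.102, 0.0, 0.001, 0.01], [0.833, -0.001, -0.102, 0.0, 0.001, 0.01], [0.833, -0.002, -0.102, 0.0, 0.001, 0.01]]
```

View pics/w1.png

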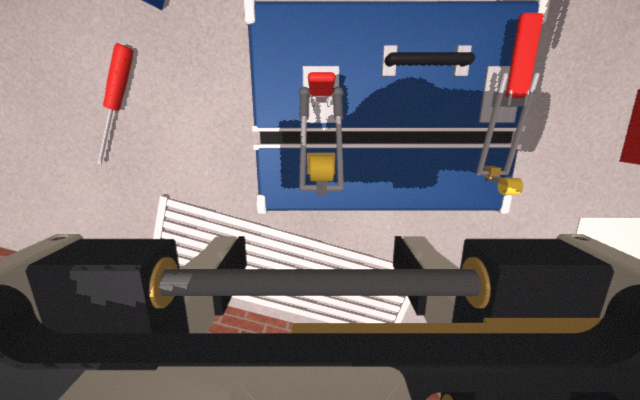

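The wrist view shows the yellow knob at (321,167), the cross bar at row 188, the handle end at (321,84) and a level seam at row 138. So the yaw of 17° holds, and the keeper is hidden under the knob. I'll take a second viewpoint.

```bash

python3 -m handwheel '[[1,0.83,0,-0.1,0,0,0],[1,0.83,0,-0.1,0,0,0],[1,0.83,0,-0.1,0,0,0],[1,0.83,0,-0.1,0,0,0],[1,0,0,0,0,0,0]]' | head -1
python3 - <<'E'
from h import *
import pickle
stat(); o=get_obs(); s=wristcam(snapshot("wrist"),o); pickle.dump(s,open("w2.pkl","wb")); cv2.imwrite("pics/w2.png",s["color"][:,:,::-1])
for f in("w1","w2"):
    s=pickle.load(open(f+".pkl","rb")); hsv=cv2.cvtColor(s["color"],cv2.COLOR_RGB2HSV)
    for nm,m in(("yel",cv2.inRange(hsv,(18,130,80),(32,255,255))),("red",cv2.inRange(hsv,(0,150,70),(8,255,255))|cv2.inRange(hsv,(172,150,70),(180,255,255)))):
        m[232:]=0
        k,l,st,c=cv2.connectedComponentsWithStats(m)
        for i in range(1,k):
            if st[i,4]>25: print(f,nm,st[i].tolist(),c[i].round(1))
    w=cv2.inRange(hsv,(0,0,150),(180,70,255)); 
E
```

```text
clock: 6.55
t6.55 grasp(case mm) [1.910e+01 3.000e-01 3.862e+02] al 0.1 Fcase [ 0.5  0.4 -0. ] M [ 0.03 -0.2  -0.06] open 0.0875 gf 0.0 q [ 13.   3.  -3.   0. -83. -86.]
w1 yel [307, 153, 28, 28, 731] [320.9 166. ]
w1 yel [484, 166, 17, 13, 128] [492.5 171.1]
w1 yel [498, 178, 25, 17, 370] [510.1 185.7]
w1 red [506, 13, 37, 85, 1943] [524.1  53.6]
w1 red [103, 44, 30, 66, 1202] [117.3  76.3]
w1 red [308, 72, 27, 24, 563] [320.9  83.2]
w1 red [620, 90, 20, 74, 781] [632.9 136.3]
w2 yel [307, 215, 26, 17, 407] [319.8 223.3]
w2 yel [469, 227, 14, 5, 53] [474.5 229.3]
w2 red [117, 101, 28, 59, 969] [130.5 129.5]
w2 red [487, 104, 31, 71, 1419] [501.8 138.2]
w2 red [601, 140, 39, 75, 2225] [623.9 178.4]
w2 red [308, 172, 24, 10, 207] [319.5 176.5]
```

View pics/w2.png

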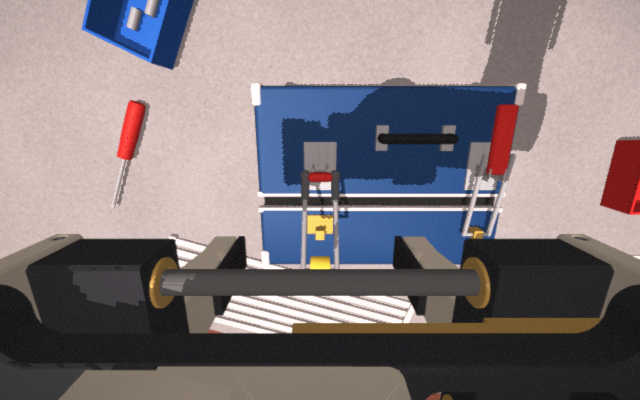

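```bash
python3 - <<'E'
from h import *
import pickle
w1,w2=[pickle.load(open(f+".pkl","rb")) for f in("w1","w2")]; a,b=snapshot("scene"),snapshot("side")
c1=w1["color"][65:200,285:360,::-1]; c2=w2["color"][165:275,285:360,::-1]
o=np.zeros((600,720,3),np.uint8)
for c,x in((c1,0),(c2,370)):
    r=cv2.resize(c,None,fx=4.4,fy=4.4,interpolation=cv2.INTER_CUBIC); o[:r.shape[0],x:x+r.shape[1]]=r[:,:720-x]
cv2.imwrite("pics/crop1.png",o)
K=[ray(w1,(320.9,166.6)),ray(a,(275.6,162.2)),ray(b,(348.7,161.5))]
for idx in((0,1,2),(0,1),(0,2)):
    X,e=tri(*[K[i] for i in idx]); print("knob",(C(X)*1000).round(1),np.round(e,1))
for nm,pa in(("knob2",[ray(w1,(510.1,185.7)),ray(a,(356.3,218.5)),ray(b,(302.5,164))]),("keeper plate/hook",[ray(w2,(319.8,225)),ray(a,(277.8,213.2)),ray(b,(351,193))]),
  ("red",[ray(w1,(320.9,83.2)),ray(w2,(319.5,176.5)),ray(a,(285.3,168.9)),ray(b,(339.6,188.1))]),
  ("red2",[ray(w1,(524.1,53.6)),ray(w2,(501.8,138.2)),ray(a,(365.7,187.9)),ray(b,(282.9,187.6))]),
  ("carry L",[ray(w1,(390,60)),ray(w2,(383,138))]),("seam rail",[ray(w1,(300,145.5)),ray(w2,(300,208.5))]) ):
    X,e=tri(*pa); print(nm,(C(X)*1000).round(1),np.round(e,1))
for r in (172,177,182): print("w2 red row",r,"at z=268:",(C(plane(ray(w2,(319.5,r)),.268))*1000).round(1))
for r in (72,84,96): print("w1 red row",r,"at z=268,240:",(C(plane(ray(w1,(320.9,r)),.268))*1000).round(1),(C(plane(ray(w1,(320.9,r)),.24))*1000).round(1))
E
```

```text
knob [ 5.990e+01 -1.000e-01  3.089e+02] [0.9 0.6 0.3]
knob [ 59.7  -0.  308.6] [0.7 0.7]
knob [5.970e+01 1.000e-01 3.091e+02] [0.6 0.6]
knob2 [ 97.1 205.8 205.1] [0.9 0.6 0.3]
keeper plate/hook [ 82.4   0.2 160. ] [1.3 0.1 1.2]
red [-1.100e+00  1.000e-01  2.396e+02] [1.6 0.4 1.  0.6]
red2 [-35.2 205.2 188.1] [1.6 1.2 1.7 1. ]
carry L [-33.5  76.  167.8] [0.4 0.4]
seam rail [ 58.9 -24.5 158.3] [0.6 0.6]
w2 red row 172 at z=268: [-10.5   0.3 268. ]
w2 red row 177 at z=268: [ -6.    0.3 268. ]
w2 red row 182 at z=268: [ -1.4   0.4 268. ]
w1 red row 72 at z=268,240: [ -7.8   0.5 268. ] [-11.6   0.6 240. ]
w1 red row 84 at z=268,240: [  0.9   0.5 268. ] [ -1.9   0.6 240. ]
w1 red row 96 at z=268,240: [  9.8   0.6 268. ] [  8.    0.7 240. ]
```

View pics/crop1.png

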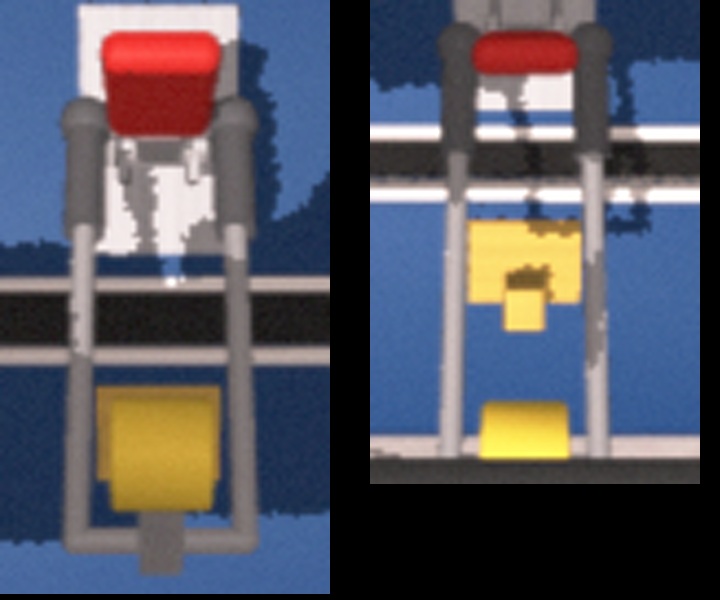

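The crops show the handle at nearly upright, with the loop's side wires straddling the keeper. The keeper plate has its hook lip at w2 ≈ (319.5,235), and the bar in w1 is at row ≈187. The landmarks disagree on where the pivot is in x, so I'll pin it down from the case's edges.

```bash
python3 - <<'E'
from h import *
import pickle
w1,w2=[pickle.load(open(f+".pkl","rb")) for f in("w1","w2")]
f=lambda s,p,z:(C(plane(ray(s,p),z))*1000).round(1)[:2]
h2=cv2.cvtColor(w2["color"],cv2.COLOR_RGB2HSV); h1=cv2.cvtColor(w1["color"],cv2.COLOR_RGB2HSV)
for nm,h,s in(("w1",h1,w1),("w2",h2,w2)):
    bl=cv2.inRange(h,(100,120,30),(125,255,255)); bl[236:]=0
    for col in(275,350,470):
        r=np.where(bl[:,col])[0]; r=r[r>(60 if nm=="w2" else 0)]; print(nm,"blue col",col,r.min(),r.max(),f(s,(col,r.min()-.5),.16),f(s,(col,r.max()+.5),.16))
    c=bl[150] ; r=np.where(c)[0]; r=r[(r>200)&(r<560)]; print(nm,"row150",r.min(),r.max(),f(s,(r.min()-.5,150),.16),f(s,(r.max()+.5,150),.16))
print("lid edge w2 row ~265",f(w2,(275,263),.16),f(w2,(275,267),.16)," w1 212", f(w1,(300,211),.16))
rd=lambda h:cv2.inRange(h,(0,150,70),(8,255,255))|cv2.inRange(h,(172,150,70),(180,255,255))
for s,h,(x0,x1) in((w1,h1,(500,548)),(w2,h2,(484,522))):
    m=rd(h); m[:,:x0]=0;m[:,x1:]=0;m[200:]=0
    ct=max(cv2.findContours(m,0,1)[0],key=cv2.contourArea); q=cv2.boxPoints(cv2.minAreaRect(ct)); print("red2 corners",[(p.round(0).tolist(),f(s,p,.192).tolist()) for p in q])
# carry handle dark mask
for s,h in((w1,h1),(w2,h2)):
    m=cv2.inRange(h,(0,0,0),(180,255,45)); m[:, :380]=0; m[:,475:]=0; r0=(45,75) if s is w1 else(128,148); m[:r0[0]]=0;m[r0[1]:]=0
    k,l,st,c=cv2.connectedComponentsWithStats(m); i=1+st[1:,4].argmax(); print("carry",st[i],c[i].round(1),f(s,c[i],.182))
# keeper: w2 rows
ky=cv2.inRange(h2,(18,130,60),(32,255,255))
for r in range(210,245): 
    q=np.where(ky[r,295:345])[0]; print(r,q.min()+295 if len(q) else '',q.max()+295 if len(q) else '',h2[r,320,2],end=' | ')
print()
print("lip far edge z177",[ (r,f(w2,(320,r),.177)[0]) for r in(230,231,232,238.5,239.5,240)]," plate z163",[(r,f(w2,(320,r),.162)[0]) for r in(214.5,233.5)])
E
```

```text
w1 blue col 275 2 209 [-90.6 -47.7] [139.4 -57. ]
w1 blue col 350 2 209 [-90.8  31.2] [139.1  38.8]
w1 blue col 470 2 209 [-91.2 157.5] [138.6 191.9]
w1 row150 259 508 [ 64.3 -73.8] [ 63.3 226.9]
w2 blue col 275 87 235 [-91.2 -52.2] [ 96.9 -59.4]
w2 blue col 350 87 235 [-91.7  35.5] [96.4 42.1]
w2 blue col 470 87 225 [-92.4 175.7] [ 81.1 202.2]
w2 row150 258 467 [-17.6 -76.8] [-18.9 183.8]
lid edge w2 row ~265 [138.4 -61. ] [144.6 -61.3]  w1 212 [141.3 -25.1]
red2 corners [([505.0, 96.0], [4.2, 192.0]), ([520.0, 10.0], [-73.8, 192.1]), ([543.0, 14.0], [-70.4, 215.6]), ([528.0, 100.0], [8.1, 217.4])]
red2 corners [([486.0, 173.0], [3.7, 192.5]), ([497.0, 102.0], [-74.4, 192.2]), ([518.0, 105.0], [-70.9, 215.4]), ([506.0, 176.0], [7.7, 217.3])]
carry [385  53  89  13 820] [430.9  58.6] [-32.5 114.8]
carry [380 134  78  10 761] [418.1 138.5] [-34.2 113.8]
210   142 | 211   142 | 212   154 | 213   147 | 214   101 | 215 309 325 162 | 216 307 331 242 | 217 308 332 246 | 218 308 332 252 | 219 308 332 253 | 220 308 332 252 | 221 308 332 250 | 222 308 332 250 | 223 308 332 252 | 224 308 332 251 | 225 308 332 194 | 226 308 332 147 | 227 308 332 118 | 228 308 332 116 | 229 308 332 122 | 230 308 332 157 | 231 308 331 248 | 232 308 331 253 | 233 315 324 253 | 234 316 323 253 | 235 316 323 252 | 236 316 323 253 | 237 316 323 252 | 238 316 323 252 | 239 316 323 251 | 240   136 | 241   155 | 242   159 | 243   157 | 244   157 | 
lip far edge z177 [(230, np.float64(81.8)), (231, np.float64(83.1)), (232, np.float64(84.5)), (238.5, np.float64(93.6)), (239.5, np.float64(95.0)), (240, np.float64(95.7))]  plate z163 [(214.5, np.float64(65.9)), (233.5, np.float64(92.9))]
```

Landmarks now agree. Case edges, carrying handle and shut-latch tip put the pivot about 6.5 mm further in +x. The lever is at about 1.42 rad, the loop at about 40° with length about 102 mm, and the seat at about x 85. The lid edge at 135 mm, which is seat + 50, confirms that.

```bash
python3 - <<'E'
from h import *
o=W([.0065,0,0]); json.dump([17.2,o[0],o[1]],open("cal.json","w"))
E
python3 - <<'E'
from h import *
import pickle
stat(); w1=pickle.load(open("w1.pkl","rb"))
print("bar w1 z.277",(C(plane(ray(w1,(321,187)),.277))*1000).round(1))
K=[ray(w1,(320.9,166.6)),ray(snapshot("scene"),(275.6,162.2)),ray(snapshot("side"),(348.7,161.5))]; X,e=tri(*K); print("knob",(C(X)*1000).round(1))
k=C(X); d=np.array([np.sin(np.radians(38)),0,-np.cos(np.radians(38))])
P=pose(k-.07*d,38)
for r in path(now(),P,8): print(r)
print("approach",path(P,pose(k,38),4)[0])
E
```

```text
t6.70 grasp(case mm) [ 14.2   0.4 384.8] al 0.0 Fcase [ 1.1 -0.8 -1. ] M [-0.05 -0.13 -0.03] open 0.0878 gf 0.0 q [ 13.   4.  -3.  -0. -83. -86.]
bar w1 z.277 [ 75.4   0.7 277. ]
knob [ 5.340e+01 -3.000e-01  3.089e+02]
[0.548, -0.003, 0.123, 0.001, -0.792, 0.002]
[0.556, -0.003, 0.121, 0.001, -0.792, 0.002]
[0.564, -0.003, 0.119, 0.001, -0.792, 0.002]
[0.572, -0.003, 0.115, 0.001, -0.792, 0.002]
[0.58, -0.003, 0.111, 0.001, -0.792, 0.002]
[0.587, -0.003, 0.106, 0.001, -0.792, 0.002]
[0.594, -0.003, 0.101, 0.001, -0.792, 0.002]
[0.6, -0.003, 0.095, 0.001, -0.792, 0.002]
approach [-0.0, -0.0, 0.7, 0.0, 0.0, 0.0]
```

```bash

python3 -m handwheel '[[0.1,0.55,0,0.12,0,-0.79,0],[0.1,0.56,0,0.12,0,-0.79,0],[0.1,0.56,0,0.12,0,-0.79,0],[0.1,0.57,0,0.115,0,-0.79,0],[0.1,0.58,0,0.11,0,-0.79,0]]' | head -1
python3 -m handwheel '[[0.1,0.59,0,0.106,0,-0.79,0],[0.1,0.594,0,0.1,0,-0.79,0],[0.1,0.6,0,0.095,0,-0.79,0],[0.1,0,0,0,0,0,0],[0.1,0,0,0,0,0,0]]' | head -1
python3 - <<'E'
from h import *
import pickle
stat(); o=get_obs(); s=wristcam(snapshot("wrist"),o); pickle.dump(s,open("w3.pkl","wb")); cv2.imwrite("pics/w3.png",s["color"][:,:,::-1])
k=np.array([.0534,-.0003,.3089]); print(proj(s,W(k)))
for r in path(now(o),pose(k,38),4): print(r)
w1=pickle.load(open("w1.pkl","rb"))
hsv=cv2.cvtColor(s["color"],cv2.COLOR_RGB2HSV); m=cv2.inRange(hsv,(18,130,80),(32,255,255)); kk,l,st,c=cv2.connectedComponentsWithStats(m)
for i in range(1,kk):
    if st[i,4]>40: print(st[i],c[i].round(1))
E
```

```text
clock: 7.42
clock: 8.05
t8.05 grasp(case mm) [1.020e+01 1.000e-01 3.648e+02] al 37.9 Fcase [-0.1 -0.2 -0.7] M [-0.02  1.91 -0.04] open 0.0478 gf 0.0 q [ 10. -15. -28.  -7. -39. -78.]
[318.57209913 221.55701671]
[0.006, -0.004, 0.707, 0.002, -0.006, 0.004]
[0.007, -0.004, 0.707, 0.002, -0.006, 0.004]
[0.007, -0.003, 0.707, 0.002, -0.006, 0.004]
[0.007, -0.003, 0.707, 0.002, -0.006, 0.004]
[306 120  29  19 302] [319.7 127.3]
[495 121  16  18 177] [502.7 129.5]
[498 151  25  17 366] [510.  159.5]
[310 212  22  24 482] [320.  223.8]
[220 258  17  50 317] [226.6 283. ]
[403 258  17  46 278] [412.3 280.5]
[ 217  318  326   15 2655] [394.6 326.4]
```

View pics/w3.png

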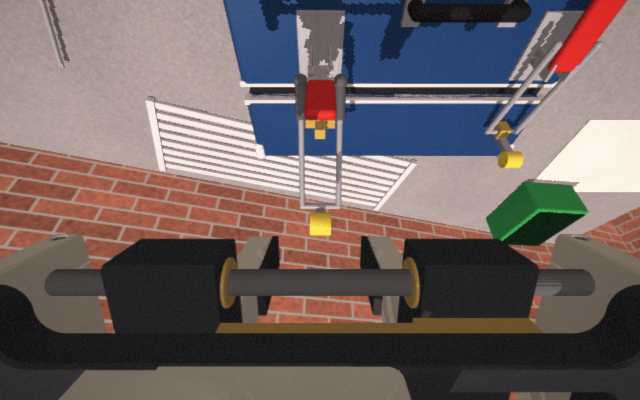

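The knob is seen at (320,223.8) against a predicted (318.6,221.6). That is within about 1.5 mm, and it is centred between the fingers. I'll advance and grip.

```bash

python3 -m handwheel '[[0.1,0,0.01,0.7,0,0,0],[0.1,0,0.01,0.7,0,0,0],[0.1,0,0.01,0.7,0,0,0],[0.1,0,0.01,0.7,0,0,0],[0.1,0,0,0,0,0,0]]' 
python3 -m handwheel '[[-0.4,0,0,0,0,0,0],[-0.6,0,0,0,0,0,0],[-1,0,0,0,0,0,0],[-1,0,0,0,0,0,0],[-1,0,0,0,0,0,0]]' 
python3 - <<'E'
from h import *
stat()
E
```

```text
clock: 8.72
tool_pos: [0.4742, -0.0892, 0.4335]
orientation: [180.0, 37.7, -162.7]
force: [0.1, 0.5, -0.3]
opening: 0.048
gripper_force: 0.0
clock: 9.35
tool_pos: [0.4733, -0.0898, 0.435]
orientation: [-180.0, 38.0, -162.7]
force: [0.2, -1.3, 1.1]
opening: 0.0156
gripper_force: 30.0
t9.35 grasp(case mm) [ 52.8   1.2 309.7] al 38.0 Fcase [-0.2 -1.3  1.1] M [-0.37  1.73 -0.3 ] open 0.0156 gf 30.0 q [ 11.  -9. -31.  -8. -30. -78.]
```

```bash
cat >> h.py <<'E'
def knob(bx,bz,phi):
    c,s=np.cos(np.radians(phi)),np.sin(np.radians(phi)); return np.array([bx+4*c-38*s,0,bz+4*s+38*c])/1000
def chain(T0,wps,off=-2.,y=.0012,n=1):
    for bx,bz,phi in wps:
        g=knob(bx,bz,phi); g[1]=y; T1=pose(g,phi+off)
        for r in path(T0,T1,n): print("[-1,%s]"%",".join("%g"%round(v,2) for v in r))
        T0=T1
    return T0
E
python3 - <<'E'
from h import *
print(knob(74.8,277.3,40)*1000)
L=102; w=[]
for ph in np.linspace(40,-12,15)[1:]:
    w.append((-3.3+L*np.cos(np.radians(ph)),211.7+L*np.sin(np.radians(ph)),ph))
chain(now(),w); print([np.round(x) for x in w[-1]])
E
```

```text
[ 53.4382486    0.         308.98083928]
[-1,-0.51,0,0.33,0.01,0.61,0.01]
[-1,-0.51,0,0.29,0,0.62,-0]
[-1,-0.51,0,0.29,-0,0.62,0]
[-1,-0.51,-0,0.29,0,0.62,-0]
[-1,-0.51,-0,0.29,0,0.62,-0]
[-1,-0.51,-0,0.29,-0,0.62,0]
[-1,-0.51,0,0.29,-0,0.62,0]
[-1,-0.51,0,0.29,0,0.62,-0]
[-1,-0.51,-0,0.29,-0,0.62,0]
[-1,-0.51,-0,0.29,0,0.62,-0]
[-1,-0.51,0,0.29,-0,0.62,-0]
[-1,-0.51,-0,0.29,0,0.62,-0]
[-1,-0.51,0,0.29,-0,0.62,0]
[-1,-0.51,0,0.29,0,0.62,0]
[np.float64(96.0), np.float64(190.0), np.float64(-12.0)]
```

```bash

python3 -m handwheel '[[-1,-0.51,0,0.3,0,0.62,0],[-1,-0.51,0,0.29,0,0.62,0],[-1,-0.51,0,0.29,0,0.62,0]]' | grep force
python3 -m handwheel '[[-1,-0.51,0,0.29,0,0.62,0],[-1,-0.51,0,0.29,0,0.62,0],[-1,-0.51,0,0.29,0,0.62,0]]' | grep force
python3 - <<'E'
from h import *
stat(); print(knob(-3.3+102*np.cos(np.radians(17.7)),211.7+102*np.sin(np.radians(17.7)),17.7)*1000)
E
```

```text
force: [-1.0, -1.1, 2.8]
gripper_force: 30.0
force: [0.6, -1.9, 2.3]
gripper_force: 30.0
t10.10 grasp(case mm) [ 86.1   1.1 280.4] al 15.6 Fcase [ 0.  -2.   2.3] M [-0.42  0.51 -0.13] open 0.0156 gf 30.0 q [ 13.   4. -17.  -1. -53. -85.]
[ 86.1288607    0.         280.12864075]
```

```bash

python3 -m handwheel '[[-1,-0.51,-0.01,0.29,0,0.62,0],[-1,-0.51,-0.01,0.29,0,0.62,0],[-1,-0.51,-0.01,0.29,0,0.62,0],[-1,-0.51,-0.01,0.29,0,0.62,0]]' | grep force
python3 -m handwheel '[[-1,-0.51,0,0.29,0,0.62,0],[-1,-0.51,0,0.29,0,0.62,0],[-1,-0.51,0,0.29,0,0.62,0],[-1,-0.51,0,0.29,0,0.62,0],[-1,0,0,0,0,0,0]]' | grep force
python3 - <<'E'
from h import *
stat(); print(knob(96.5,190.5,-12)*1000); o=get_obs(); s=wristcam(snapshot("wrist"),o)
a=snapshot("side"); cv2.imwrite("pics/s4.png",np.hstack([cv2.resize(s["color"][:400:,160:480],(480,600)),cv2.resize(a["color"][140:240,310:360],(300,600),interpolation=2)])[:,:,::-1])
print("rows to B then C"); T=chain(now(),[(98,185,-15.5)],n=2); chain(T,[(99,176,-20.3),(98.5,167.5,-25.6)],n=3)
E
```

```text
force: [2.4, 1.3, 2.8]
gripper_force: 30.0
force: [1.0, -0.3, 2.4]
gripper_force: 30.0
t11.22 grasp(case mm) [107.9   0.6 224.4] al -14.3 Fcase [ 0.9 -0.6  2.4] M [ 0.04 -0.97 -0.03] open 0.0156 gf 30.0 q [ 14.  24.   2.   1. -82. -87.]
[108.31323465   0.         226.83796206]
rows to B then C
[-1,-0.3,0.01,0.08,-0,0.28,0.01]
[-1,-0.3,0.01,0.08,-0,0.28,0.01]
[-1,-0.27,0,0.12,-0,0.27,-0]
[-1,-0.27,-0,0.12,-0,0.27,-0]
[-1,-0.28,0,0.11,-0,0.27,-0]
[-1,-0.28,0,0.12,0,0.29,0]
[-1,-0.28,-0,0.11,0,0.29,0]
[-1,-0.29,0,0.11,0,0.29,0]
```

View pics/s4.png

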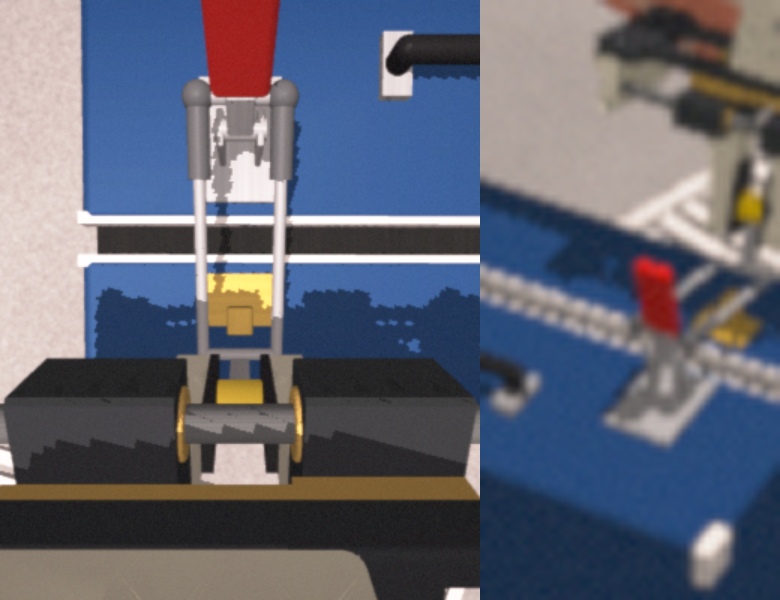

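The wrist view (left) shows the cross bar at crop row 355, beyond the keeper lip's far edge at row 335, with the loop centred on the keeper at column 240. The handle still leans slightly back. Next I'll do the numeric check and move to B.

```bash
python3 - <<'E'
from h import *
o=get_obs(); s=wristcam(snapshot("wrist"),o)
for z in(.185,.188,.19): print("bar",z,(C(plane(ray(s,(320,236.7)),z))*1000).round(1))
print("lip end",(C(plane(ray(s,(320,223.3)),.177))*1000).round(1))
E
python3 -m handwheel '[[-1,-0.3,0,0.08,0,0.28,0],[-1,-0.3,0,0.08,0,0.28,0],[-1,0,0,0,0,0,0]]' | grep force
python3 - <<'E'
from h import *
stat(); print(knob(98,185,-15.5)*1000)
T=chain(now(),[(99.5,176,-20.3),(99,167.5,-25.6)],n=3)
E
```

```text
bar 0.185 [ 97.2   1.  185. ]
bar 0.188 [ 96.7   1.  188. ]
bar 0.19 [ 96.4   1.  190. ]
lip end [ 89.1   1.  177. ]
force: [-3.3, -1.3, 0.1]
gripper_force: 30.0
t11.75 grasp(case mm) [111.    0.5 219.5] al -17.7 Fcase [-3.6 -0.3  0.1] M [ 0.13  0.14 -0.07] open 0.0156 gf 30.0 q [ 14.  27.   4.   1. -85. -87.]
[112.0095801    0.         220.54900372]
[-1,-0.28,0.01,0.1,-0,0.25,0.01]
[-1,-0.28,0.01,0.1,-0,0.25,0.01]
[-1,-0.28,0.01,0.09,-0,0.25,0.01]
[-1,-0.28,0,0.12,0,0.29,0]
[-1,-0.28,-0,0.11,0,0.29,0]
[-1,-0.29,0,0.11,0,0.29,0]
```

```bash

python3 -m handwheel '[[-1,-0.28,0,0.1,0,0.25,0],[-1,-0.28,0,0.1,0,0.25,0],[-1,-0.28,0,0.09,0,0.25,0]]' | grep force
python3 - <<'E'
from h import *
stat(); o=get_obs(); s=wristcam(snapshot("wrist"),o); cv2.imwrite("pics/s5.png",cv2.resize(s["color"][100:300,240:400],(480,600),interpolation=2)[:,:,::-1])
T=chain(now(),[(99,167.5,-25.6)],n=3); print(proj(s,W([.0995,0,.176])),proj(s,W([.0888,0,.177])))
E
```

```text
force: [-2.7, -0.5, -0.2]
gripper_force: 30.0
t12.12 grasp(case mm) [117.3   0.5 211. ] al -22.1 Fcase [-2.8  0.3 -0.2] M [ 0.19 -0.14 -0.11] open 0.0153 gf 30.0 q [ 15.  30.   8.   1. -90. -87.]
[-1,-0.26,0.01,0.12,-0,0.3,0.01]
[-1,-0.27,0.01,0.12,-0,0.3,0.01]
[-1,-0.27,0.01,0.11,-0,0.3,0.01]
[318.46219436 233.84670724] [318.48679403 217.48345471]
```

View pics/s5.png

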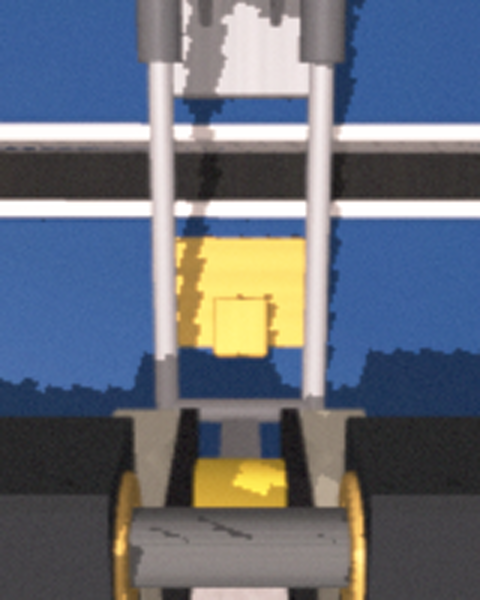

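The bar is at row 235 (predicted 233.8) and the lip end at row 218, so the bar is clear beyond the lip. That was the tenth picture, so I'll measure numerically from here. Lowering below the lip now.

```bash

python3 -m handwheel '[[-1,-0.26,0,0.12,0,0.3,0],[-1,-0.27,0,0.12,0,0.3,0]]' | grep force
python3 -m handwheel '[[-1,-0.27,0,0.11,0,0.3,0],[-1,0,0,0,0,0,0]]' | grep force
python3 - <<'E'
from h import *
stat(); print(knob(99,167.5,-25.6)*1000); o=get_obs(); s=wristcam(snapshot("wrist"),o)
g=cv2.cvtColor(s["color"],cv2.COLOR_RGB2GRAY); print("colmean rows",[(r,int(g[r,302:312].mean()),int(g[r,328:338].mean())) for r in range(224,246)])
print(proj(s,W([.099,0,.1675])),proj(s,W([.0888,0,.177])))
h=cv2.cvtColor(s["color"],cv2.COLOR_RGB2HSV);m=cv2.inRange(h,(0,150,70),(8,255,255))|cv2.inRange(h,(172,150,70),(180,255,255));k,l,st,c=cv2.connectedComponentsWithStats(m);print([(st[i].tolist()) for i in range(1,k) if st[i,4]>80])
chain(now(),[(96,167.5,-25.2),(92,168,-24.6)],n=2)
E
```

```text
force: [-0.2, 0.7, -0.4]
gripper_force: 30.0
force: [0.7, 1.2, -1.3]
gripper_force: 30.0
t12.68 grasp(case mm) [119.    0.6 200.3] al -27.5 Fcase [ 1.   0.9 -1.3] M [ 0.09 -2.02 -0.13] open 0.0155 gf 30.0 q [ 15.  34.  11.   1. -94. -88.]
[119.02658856   0.         200.04129301]
colmean rows [(224, 91, 93), (225, 92, 93), (226, 91, 92), (227, 95, 93), (228, 95, 95), (229, 96, 94), (230, 95, 94), (231, 87, 93), (232, 75, 88), (233, 91, 121), (234, 117, 186), (235, 123, 208), (236, 99, 168), (237, 93, 150), (238, 88, 139), (239, 83, 118), (240, 75, 103), (241, 46, 63), (242, 40, 46), (243, 40, 46), (244, 40, 46), (245, 40, 44)]
[318.38670651 235.28041813] [318.36700658 217.79033254]
[[600, 0, 40, 81, 2347], [292, 4, 56, 66, 3120], [32, 97, 63, 76, 2006]]
[-1,0.06,0.01,0.04,-0,-0.02,0.01]
[-1,0.06,0.01,0.04,-0,-0.02,0.01]
[-1,0.12,0,0.03,0,-0.05,-0]
[-1,0.12,-0,0.03,0,-0.05,-0]
```

```bash

python3 -m handwheel '[[-1,0.06,0,0.04,0,-0.02,0],[-1,0.06,0,0.04,0,-0.02,0],[-1,0.12,0,0.03,0,-0.05,0],[-1,0.12,0,0.03,0,-0.05,0]]' | grep force
python3 - <<'E'
from h import *
stat(); print(knob(92,168,-24.6)*1000)
chain(now(),[(88,168.5,-24.4)],n=4)
E
```

```text
force: [3.4, 1.8, -0.1]
gripper_force: 30.0
t13.22 grasp(case mm) [110.9   0.5 201.9] al -26.5 Fcase [ 3.8  0.7 -0.1] M [ 0.27 -2.65 -0.17] open 0.0155 gf 30.0 q [ 15.  33.   9.   1. -93. -87.]
[111.45561454   0.         200.88584897]
[-1,0.03,0.01,0.02,-0,-0.01,0]
[-1,0.03,0.01,0.02,-0,-0.01,0]
[-1,0.03,0.01,0.02,-0,-0.01,0]
[-1,0.03,0.01,0.02,-0,-0.01,0]
```

```bash

python3 -m handwheel '[[-1,0.03,0,0.025,0,-0.01,0],[-1,0.03,0,0.025,0,-0.01,0]]' | grep '^force'
python3 -m handwheel '[[-1,0.03,0,0.025,0,-0.01,0],[-1,0.03,0,0.02,0,-0.01,0]]' | grep '^force'
python3 -c "
from h import *
stat(); chain(now(),[(85.5,169,-24.4)],n=3)"

```

```text
force: [1.9, 1.7, 2.3]
force: [2.7, 1.3, 2.0]
t13.72 grasp(case mm) [107.6   0.4 200.3] al -26.4 Fcase [3.  0.5 2. ] M [ 0.25 -1.87 -0.14] open 0.0158 gf 30.0 q [ 15.  32.   8.   1. -92. -87.]
[-1,0.04,0.01,-0,-0,0,0.01]
[-1,0.04,0.01,-0,-0,0,0.01]
[-1,0.04,0.01,-0,-0,0,0.01]
```

```bash

python3 -m handwheel '[[-1,0.036,0,0.016,0,0,0]]' | grep '^force'
python3 -m handwheel '[[-1,0.036,0,0.016,0,0,0]]' | grep '^force'
python3 -m handwheel '[[-1,0.02,0,0.01,0,0,0]]' | grep '^force'
python3 -m handwheel '[[-1,0.02,0,0.01,0,0,0]]' | grep '^force'
python3 -c "
from h import *
stat()"

```

```text
force: [2.8, 1.3, 1.5]
force: [2.9, 2.2, 2.0]
force: [1.8, 2.0, 2.7]
force: [1.9, 1.3, 2.3]
t14.22 grasp(case mm) [104.7   0.5 200.3] al -26.3 Fcase [2.2 0.6 2.3] M [ 0.28 -2.14 -0.13] open 0.0157 gf 30.0 q [ 15.  32.   8.   1. -92. -87.]
```

```bash

python3 -m handwheel '[[-1,0.02,0,0.01,0,0,0]]' | grep '^force'
python3 -m handwheel '[[-1,0.02,0,0.01,0,0,0]]' | grep '^force'
python3 -m handwheel '[[-1,0.02,0,0.01,0,0,0]]' | grep '^force'
python3 -c "
from h import *
stat(); s=wristcam(snapshot('wrist'),get_obs())
h=cv2.cvtColor(s['color'],cv2.COLOR_RGB2HSV); ky=cv2.inRange(h,(18,130,60),(32,255,255)); g=cv2.cvtColor(s['color'],cv2.COLOR_RGB2GRAY)
print([(r,int(ky[r,300:340].sum()/255),int(g[r,304:311].mean())) for r in range(195,245)])
print(proj(s,W([.0853,0,.1675])),proj(s,W([.0888,0,.177])))"

```

```text
force: [4.1, 2.4, 2.2]
force: [5.4, 2.1, 2.3]
force: [4.3, 3.2, 1.9]
t14.60 grasp(case mm) [103.7   0.5 200.5] al -26.2 Fcase [5.1 1.8 1.9] M [ 0.22 -3.07 -0.16] open 0.0155 gf 30.0 q [ 15.  32.   8.   1. -92. -87.]
[(195, 0, 86), (196, 0, 77), (197, 0, 77), (198, 0, 81), (199, 0, 102), (200, 21, 185), (201, 40, 212), (202, 40, 221), (203, 40, 221), (204, 40, 222), (205, 40, 224), (206, 40, 225), (207, 40, 211), (208, 40, 218), (209, 40, 218), (210, 40, 219), (211, 40, 223), (212, 40, 222), (213, 40, 222), (214, 40, 223), (215, 40, 224), (216, 40, 227), (217, 40, 228), (218, 40, 229), (219, 40, 228), (220, 40, 227), (221, 40, 226), (222, 39, 224), (223, 38, 225), (224, 38, 225), (225, 38, 224), (226, 33, 223), (227, 34, 222), (228, 36, 205), (229, 38, 170), (230, 39, 141), (231, 38, 135), (232, 31, 124), (233, 18, 115), (234, 18, 123), (235, 18, 127), (236, 18, 110), (237, 18, 104), (238, 18, 97), (239, 18, 89), (240, 18, 65), (241, 0, 47), (242, 0, 41), (243, 0, 43), (244, 0, 43)]
[318.53062468 236.64103682] [318.46140419 241.48236029]
```

```bash

python3 -m handwheel '[[-1,0.02,0,0.01,0,0,0]]' | grep '^force'
python3 -m handwheel '[[-1,0.02,0,0.01,0,0,0],[-1,0,0,0,0,0,0]]' | grep '^force'
python3 -m handwheel '[[-1,0.01,0,-0.02,0,0,0],[-1,0,0,0,0,0,0]]' | grep '^force'
python3 -m handwheel '[[-1,0.01,0,-0.02,0,0,0],[-1,0,0,0,0,0,0]]' | grep '^force'
python3 -m handwheel '[[-1,0.01,0,-0.02,0,0,0],[-1,0,0,0,0,0,0]]' | grep '^force'
python3 -c "
from h import *
stat()"

```

```text
force: [6.3, 2.9, 3.3]
force: [6.7, 2.6, 2.8]
force: [5.3, 3.2, 0.8]
force: [6.7, 3.1, -0.4]
force: [7.3, 2.3, -0.8]
t15.78 grasp(case mm) [103.    0.6 201.6] al -26.2 Fcase [ 7.6  0.  -0.8] M [ 0.1  -3.95 -0.13] open 0.0159 gf 30.0 q [ 15.  32.   8.   1. -92. -87.]
```

```bash

python3 -m handwheel '[[-1,0.012,0,-0.025,0,0,0],[-1,0,0,0,0,0,0]]' | grep '^force'
python3 -m handwheel '[[-1,0.012,0,-0.025,0,0,0],[-1,0,0,0,0,0,0]]' | grep '^force'
python3 -c "
from h import *
stat()"

```

```text
force: [5.8, 1.4, -2.1]
force: [5.6, 1.9, -2.4]
t16.27 grasp(case mm) [102.9   0.6 202.7] al -26.2 Fcase [ 5.9  0.2 -2.4] M [ 0.03 -4.14 -0.03] open 0.0158 gf 30.0 q [ 15.  32.   8.   1. -92. -87.]
```

The bar is seated: Fx rose steadily against the post, and z turned negative as it came up to the lip. I'll let go and back off along the tool axis.

```bash

python3 -m handwheel '[[-0.5,0,0,0,0,0,0],[-0.1,0,0,0,0,0,0],[-0.1,0,0,0,0,0,0]]' | tail -3
python3 -m handwheel '[[-0.1,0,0,-0.5,0,0,0],[-0.1,0,0,-0.8,0,0,0],[-0.1,0,0,-0.9,0,0,0],[-0.1,0,0,-0.9,0,0,0],[-0.1,0,0,0,0,0,0]]' | tail -4
python3 - <<'E'
from h import *
import pickle
stat(); o=get_obs(); s=wristcam(snapshot("wrist"),o); pickle.dump(s,open("w6.pkl","wb")); a,b=snapshot("scene"),snapshot("side")
def comps(s,roi):
    h=cv2.cvtColor(s["color"],cv2.COLOR_RGB2HSV); out={}
    for nm,m in(("yel",cv2.inRange(h,(18,130,80),(32,255,255))),("red",cv2.inRange(h,(0,150,70),(8,255,255))|cv2.inRange(h,(172,150,70),(180,255,255)))):
        k,l,st,c=cv2.connectedComponentsWithStats(m)
        for i in range(1,k):
            x,y=c[i]
            if st[i,4]>12 and roi[0]<x<roi[1] and roi[2]<y<roi[3]: print(nm,st[i].tolist(),c[i].round(1))
for n,ss,roi in(("wrist",s,(200,450,0,260)),("scene",a,(240,310,140,240)),("side",b,(320,380,140,220))): print(n); comps(ss,roi)
print("pred knob",[proj(x,W([.1035,0,.2025])).round(1) for x in(s,a,b)],"pred lip",proj(s,W([.0888,0,.177])))
for th in(1.0,1.1,1.2,1.3,1.4,1.5,1.6,1.7,1.8): print(th,[proj(x,W([-.0515*np.cos(th),0,.19+.0515*np.sin(th)])).round(1).tolist() for x in(s,a,b)])
E
```

```text
force: [-0.7, 0.1, 0.8]
opening: 0.0359
gripper_force: 0.0
orientation: [-179.9, -26.1, -162.7]
force: [0.7, 0.3, 0.9]
opening: 0.0394
gripper_force: 0.0
t17.27 grasp(case mm) [137.6   0.3 275. ] al -26.1 Fcase [0.8 0.1 0.9] M [ 0.02 -1.67  0.05] open 0.0394 gf 0.0 q [  15.   33.   19.    1. -102.  -87.]
wrist
yel [306, 179, 29, 28, 670] [319.9 191.1]
yel [310, 210, 21, 21, 432] [320. 220.]
red [305, 8, 31, 74, 2069] [320.2  43.2]
scene
yel [270, 206, 11, 8, 60] [274.1 209.7]
red [283, 163, 8, 13, 70] [287.1 168.9]
side
yel [353, 178, 5, 5, 20] [354.8 180. ]
yel [346, 189, 8, 6, 23] [349.7 191.6]
red [333, 188, 8, 9, 40] [337. 192.]
pred knob [array([319. , 219.3]), array([273.1, 208.7]), array([354.6, 179.3])] pred lip [319.13692303 206.10643777]
1.0 [[319.3, 44.6], [288.0, 165.5], [336.5, 193.1]]
1.1 [[319.3, 47.5], [287.4, 165.8], [337.2, 191.8]]
1.2 [[319.2, 51.2], [286.8, 166.3], [337.9, 190.5]]
1.3 [[319.2, 55.6], [286.2, 167.0], [338.6, 189.3]]
1.4 [[319.2, 60.8], [285.6, 167.9], [339.3, 188.2]]
1.5 [[319.2, 66.6], [285.0, 169.0], [340.1, 187.2]]
1.6 [[319.2, 73.0], [284.4, 170.2], [340.8, 186.3]]
1.7 [[319.2, 79.8], [283.8, 171.6], [341.6, 185.6]]
1.8 [[319.2, 86.9], [283.2, 173.2], [342.3, 185.0]]
```

```bash
python3 - <<'E'
from h import *
print(path(now(),pose([.0014,0,.275],0),8))
E
```

```text
[[0.974, -0.002, 0.298, -0.0, -0.55, 0.002], [0.99, -0.002, 0.263, -0.0, -0.55, 0.002], [1.003, -0.003, 0.227, -0.0, -0.55, 0.002], [1.015, -0.003, 0.19, -0.0, -0.55, 0.002], [1.024, -0.003, 0.152, -0.0, -0.55, 0.002], [1.031, -0.003, 0.114, -0.0, -0.55, 0.002], [1.036, -0.003, 0.075, -0.0, -0.55, 0.002], [1.038, -0.003, 0.037, -0.0, -0.55, 0.002]]
```

```bash

python3 -m handwheel '[[-1,0.97,0,0.3,0,-0.55,0],[-1,0.99,0,0.26,0,-0.55,0],[-1,1,0,0.23,0,-0.55,0],[-1,1,0,0.19,0,-0.55,0],[-1,1,0,0.15,0,-0.55,0]]' | grep '^force'
python3 -m handwheel '[[-1,1,0,0.11,0,-0.55,0],[-1,1,0,0.075,0,-0.55,0],[-1,1,0,0.04,0,-0.55,0],[-1,0,0,0,0,0,0],[-1,0,0,0,0,0,0]]' | grep '^force'
python3 - <<'E'
from h import *
stat(); o=get_obs(); s=wristcam(snapshot("wrist"),o); T=now(o)
h=cv2.cvtColor(s["color"],cv2.COLOR_RGB2HSV)
for nm,m in(("yel",cv2.inRange(h,(18,130,80),(32,255,255))),("red",cv2.inRange(h,(0,150,70),(8,255,255))|cv2.inRange(h,(172,150,70),(180,255,255)))):
    k,l,st,c=cv2.connectedComponentsWithStats(m); print(nm,[(st[i].tolist(),c[i].round(1).tolist()) for i in range(1,k) if st[i,4]>40 and 200<c[i][0]<450])
for th in(1.0,1.1,1.2): print(th,[proj(s,W([-r*np.cos(th),0,.19+r*np.sin(th)])).round(1).tolist() for r in(.025,.0515,.078)])
def p(th,r=62): return np.array([-r*np.cos(th)+4*np.sin(th)+9.5,190+r*np.sin(th)+4*np.cos(th)+19])
g=1000*C(T[:3,3]+.159*T[:3,2])[[0,2]]
for th in(1.08,.9,.7,.5,.35,.25,.15): q=p(th); print(th,q.round(1),"shift",((g-q)/25).round(2)); g=q
E
```

```text
force: [-0.3, -0.0, -0.1]
force: [0.6, -0.3, -0.4]
t18.68 grasp(case mm) [  5.3   0.3 274.7] al 0.0 Fcase [ 0.5 -0.5 -0.4] M [ 0.02 -0.22  0.03] open 0.0002 gf 0.0 q [ 13.   5. -15.  -0. -69. -86.]
yel [([305, 258, 5, 50, 116], [307.1, 281.5]), ([330, 267, 4, 41, 94], [331.9, 288.1]), ([125, 316, 324, 17, 3099], [305.6, 326.2])]
red [([301, 181, 39, 28, 955], [320.0, 193.8])]
1.0 [[318.9, 200.9], [318.8, 189.0], [318.8, 173.4]]
1.1 [[318.9, 204.3], [318.8, 196.9], [318.7, 187.0]]
1.2 [[318.9, 207.7], [318.8, 204.9], [318.7, 201.3]]
1.08 [-16.2 265.6] shift [0.86 0.37]
0.9 [-25.9 260.1] shift [0.39 0.22]
0.7 [-35.3 252. ] shift [0.38 0.32]
0.5 [-43.  242.2] shift [0.31 0.39]
0.35 [-47.4 234. ] shift [0.18 0.33]
0.25 [-49.6 228.2] shift [0.09 0.23]
0.15 [-51.2 222.2] shift [0.06 0.24]
```

```bash

python3 -m handwheel '[[-1,0.22,0,0.09,0,0,0],[-1,0.22,0,0.09,0,0,0],[-1,0.22,0,0.1,0,0,0],[-1,0.2,0,0.09,0,0,0]]' | grep '^force'
python3 -m handwheel '[[-1,0.1,0,0.055,0,0,0],[-1,0.1,0,0.055,0,0,0]]' | grep '^force'
python3 -m handwheel '[[-1,0.1,0,0.055,0,0,0],[-1,0.1,0,0.055,0,0,0]]' | grep '^force'
python3 - <<'E'
from h import *
stat()
E
```

```text
force: [1.2, 1.1, -0.2]
force: [1.9, 1.2, 0.7]
force: [3.2, 1.6, 0.4]
t19.73 grasp(case mm) [-25.7   0.3 260. ] al 0.1 Fcase [3.5 0.6 0.4] M [ 0.07 -1.71 -0.01] open 0.0006 gf 1.6 q [ 13.   3. -20.  -0. -67. -85.]
```

Contact, and the lever is moving under about 3 N. Continuing along the arc to 0.5 rad in two steps.

```bash

python3 -m handwheel '[[-1,0.1,0,0.08,0,0,0],[-1,0.1,0,0.08,0,0,0],[-1,0.09,0,0.08,0,0,0],[-1,0.09,0,0.08,0,0,0]]' | grep '^force'
python3 -m handwheel '[[-1,0.08,0,0.1,0,0,0],[-1,0.08,0,0.1,0,0,0]]' | grep '^force'
python3 -m handwheel '[[-1,0.075,0,0.1,0,0,0],[-1,0.075,0,0.09,0,0,0]]' | grep '^force'
python3 - <<'E'
from h import *
stat(); a,b=snapshot("scene"),snapshot("side"); 
for s,roi in((a,(240,310,140,240)),(b,(320,380,140,220))):
    h=cv2.cvtColor(s["color"],cv2.COLOR_RGB2HSV);m=cv2.inRange(h,(18,130,80),(32,255,255));k,l,st,c=cv2.connectedComponentsWithStats(m)
    print([(st[i].tolist(),c[i].round(1).tolist()) for i in range(1,k) if st[i,4]>8 and roi[0]<c[i][0]<roi[1] and roi[2]<c[i][1]<roi[3]])
E
```

```text
force: [4.0, 0.5, 1.3]
force: [4.0, 0.7, 1.3]
force: [2.7, 1.6, 1.2]
t20.73 grasp(case mm) [-4.360e+01  2.000e-01  2.419e+02] al 0.0 Fcase [3.  0.8 1.2] M [-0.   -1.24  0.04] open 0.0005 gf 1.2 q [ 13.   2. -23.  -0. -65. -85.]
[([275, 140, 14, 3, 23], [280.9, 141.1]), ([271, 204, 10, 7, 40], [274.3, 206.8])]
[([323, 177, 8, 4, 14], [326.2, 178.8]), ([345, 192, 6, 5, 20], [347.5, 194.0])]
```

```bash
python3 - <<'E'
from h import *
a,b=snapshot("scene"),snapshot("side")
for n,X in(("knob hooked",[.0943,0,.2058]),("keeper lip hooked",[.080,0,.177]),("knob w/o",[.104,0,.2025]),("lip w/o",[.0855,0,.177])): print(n,[proj(s,W(X)).round(1).tolist() for s in(a,b)])
h=cv2.cvtColor(a["color"],cv2.COLOR_RGB2HSV); m=cv2.inRange(h,(15,90,60),(35,255,255))
print("\n".join("".join("#" if v else "." for v in r) for r in m[198:220,262:292]))
h=cv2.cvtColor(b["color"],cv2.COLOR_RGB2HSV); m=cv2.inRange(h,(15,90,60),(35,255,255)); print()
print("\n".join("".join("#" if v else "." for v in r) for r in m[172:202,335:365]))
E
```

```text
knob hooked [[274.1, 205.1], [353.4, 179.9]]
keeper lip hooked [[276.8, 209.5], [351.3, 188.7]]
knob w/o [[273.0, 208.8], [354.7, 179.2]]
lip w/o [[276.2, 211.0], [352.0, 187.8]]
..............................
..............................
..............................
..............................
..............................
.........#####................
........########..............
........########..............
........########..............
........########..............
........#########.............
.........###########..........
............#########.........
...............##.............
..............................
..............................
..............................
..............................
..............................
..............................
..............................
..............................

..............................
..............................
..............................
..............................
..............................
..............................
..............................
..............................
..............................
###...........................
######........................
.########.....................
.....######...................
........##....................
....##........................
....##........................
....#.........................
....#..........##.............
....#..........##.............
..............................
...........####...............
...........#####..............
..........#######.............
.........#######..............
...........####...............
................#.............
................#.............
..............................
..............................
..............................
```

The knob's scene position (~274,206) matches the hooked, lid-drawn prediction, and the 3 N press fits the model. Carrying on through dead centre.

```bash

python3 -m handwheel '[[-1,0.06,0,0.11,0,0,0],[-1,0.06,0,0.11,0,0,0],[-1,0.06,0,0.11,0,0,0]]' | grep '^force'
python3 -m handwheel '[[-1,0.045,0,0.115,0,0,0],[-1,0.045,0,0.115,0,0,0]]' | grep '^force'
python3 -m handwheel '[[-1,0.03,0,0.12,0,0,0],[-1,0.03,0,0.12,0,0,0]]' | grep '^force'
python3 - <<'E'
from h import *
stat()
E
```

```text
force: [1.6, 0.8, 1.3]
force: [0.3, -1.1, 1.3]
force: [-0.2, 0.3, 0.3]
t21.80 grasp(case mm) [-51.8   0.3 221.7] al 0.0 Fcase [-0.1  0.4  0.3] M [ 0.04 -0.1   0.02] open 0.0004 gf 0.0 q [ 13.   3. -26.  -0. -62. -85.]
```

The force has dropped to zero, so it has snapped over. I'll press gently to confirm it is fully home.

```bash

python3 -m handwheel '[[-1,0,0,0.1,0,0,0],[-1,0,0,0.1,0,0,0]]' | grep -E '^force|tool_pos'
python3 -m handwheel '[[-1,0,0,0.04,0,0,0],[-1,0,0,0.04,0,0,0]]' | grep -E '^force|tool_pos'
python3 -m handwheel '[[-1,0,0,0.03,0,0,0]]' | grep -E '^force|tool_pos'
python3 -c "
from h import *
stat()"
```

```text
tool_pos: [0.4672, -0.0926, 0.3759]
force: [-0.2, -0.9, 0.2]
tool_pos: [0.4673, -0.0925, 0.3741]
force: [-0.1, -0.5, -0.6]
tool_pos: [0.4673, -0.0925, 0.3734]
force: [-0.3, 0.3, 0.5]
t22.43 grasp(case mm) [-5.140e+01  2.000e-01  2.144e+02] al 0.1 Fcase [-0.2  0.3  0.5] M [ 0.05 -0.13 -0.06] open 0.0002 gf 0.0 q [ 13.   3. -26.  -0. -61. -85.]
```

Tip at about z 195 mm with no contact yet, where the top of a shut handle should be about 194. Continuing in half-millimetre steps.

```bash

python3 -m handwheel '[[-1,0,0,0.03,0,0,0],[-1,0,0,0,0,0,0]]' | grep -E '^force'
python3 -m handwheel '[[-1,0,0,0.02,0,0,0],[-1,0,0,0,0,0,0]]' | grep -E '^force'
python3 -m handwheel '[[-1,0,0,0.02,0,0,0],[-1,0,0,0,0,0,0]]' | grep -E '^force'
python3 -c "
from h import *
stat()"
```

```text
force: [0.3, 0.6, 0.1]
force: [-0.7, 0.1, 3.2]
force: [-3.6, 1.5, 7.1]
t23.18 grasp(case mm) [-5.140e+01  2.000e-01  2.133e+02] al 0.1 Fcase [-3.   2.5  7.1] M [ 0.75  0.77 -0.01] open 0.0007 gf 3.7 q [ 13.   3. -26.   0. -61. -85.]
```

There is a firm stop at tip z 194.3 with 7 N, so the handle is home. I'll retreat and check from above.

```bash

python3 -m handwheel '[[-1,0,0,-0.3,0,0,0],[-1,0,0,-0.9,0,0,0],[-1,0,0,-1,0,0,0],[-1,0,0,-1,0,0,0],[-1,0,0,-1,0,0,0]]' | grep -E '^force'
python3 -m handwheel '[[-1,-0.4,0,-1,0,0,0],[-1,-0.8,0,-1,0,0,0],[-1,-0.8,0,-0.8,0,0,0],[-1,-0.8,0,0,0,0,0],[-1,0,0,0,0,0,0]]' | grep -E '^force'
python3 - <<'E'
from h import *
stat(); o=get_obs(); s=wristcam(snapshot("wrist"),o); a,b=snapshot("scene"),snapshot("side")
rois=((200,640,0,250),(240,400,140,240),(260,380,140,220))
for n,ss,roi in zip(("wrist","scene","side"),(s,a,b),rois):
    h=cv2.cvtColor(ss["color"],cv2.COLOR_RGB2HSV)
    for nm,m in(("yel",cv2.inRange(h,(18,130,80),(32,255,255))),("red",cv2.inRange(h,(0,150,70),(8,255,255))|cv2.inRange(h,(172,150,70),(180,255,255)))):
        k,l,st,c=cv2.connectedComponentsWithStats(m); print(n,nm,[(st[i].tolist(),c[i].round(1).tolist()) for i in range(1,k) if st[i,4]>12 and roi[0]<c[i][0]<roi[1] and roi[2]<c[i][1]<roi[3]])
for n,X in(("knob",[.087,0,.2075]),("handle mid top",[-.0515,0,.194]),("handle tip",[-.078,0,.192])): print(n,[proj(x,W(X)).round(1).tolist() for x in(s,a,b)])
E
```

```text
force: [0.4, -0.9, -0.2]
force: [0.1, -0.8, -0.6]
t24.43 grasp(case mm) [ 19.2   0.6 386.2] al -0.1 Fcase [-0.2 -0.7 -0.6] M [ 0.06 -0.18 -0.  ] open 0.0005 gf 0.0 q [ 13.   4.  -2.  -0. -83. -86.]
wrist yel [([310, 208, 20, 24, 385], [319.3, 217.6]), ([469, 220, 16, 12, 141], [476.9, 225.6]), ([318, 240, 3, 15, 40], [319.1, 247.1]), ([481, 240, 21, 15, 289], [490.8, 247.1])]
wrist red [([310, 98, 20, 50, 951], [319.5, 122.0]), ([487, 99, 32, 71, 1436], [502.0, 132.8]), ([601, 137, 39, 75, 2211], [624.0, 175.4])]
scene yel [([271, 202, 7, 7, 37], [274.1, 205.2]), ([354, 215, 6, 8, 38], [356.3, 218.6])]
scene red [([287, 168, 10, 11, 77], [291.5, 172.9]), ([361, 180, 10, 18, 134], [365.5, 188.5])]
side yel [([300, 162, 6, 5, 24], [302.5, 164.0]), ([351, 179, 5, 5, 22], [353.1, 180.9]), ([345, 189, 8, 8, 33], [348.8, 193.2])]
side red [([276, 182, 15, 13, 76], [282.7, 187.9]), ([327, 203, 13, 12, 81], [332.7, 208.4])]
knob [[318.6, 244.2], [275.0, 202.6], [352.5, 180.7]]
handle mid top [[318.8, 123.1], [291.5, 171.4], [333.0, 206.4]]
handle tip [[318.8, 97.6], [294.3, 165.8], [329.1, 211.5]]
```

The handle lies level: tip at row 98 against a predicted 97.6. The knob sits over the keeper with the lid drawn in, and the gripper is clear. Handing in.

```bash
python3 -c "
from plant import *
print(close_job())"
```

```text
the job is handed in; nothing more can be done
None
```

The latch is closed and the job handed in at about 25 s: the loop was hooked and drawn snug (at most about 8 N at the wrist), and the red handle was pressed over centre to its stop (at most about 8 N). My last camera check showed the handle lying level with the gripper clear; I was not shown the judge's result.

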